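Switch off the bottle shaker and fill its empty pockets

TASK

Switch the bottle shaker off first: set the red lever on its drive box upright, to its middle position. Then put the two spare dropper bottles from the bench into the two empty pockets of the leaning cradle, cap outwards and fully down to the pocket floor. Leave the bottles already in it where they are, leave the lever off, and do not push the other things about.

Things in the scene. Friction and masses are not known exactly. Their poses are not given: they have to be found in the camera images.
- shaker: fixed bottle shaker. Origin at bench level; x front to back, y to the left along the row of pockets. Base y -215 to 141 mm, 130 deep (x), top at 20. Blue cradle, five pockets along y, 46 mm apart, leaning 0.56 rad so that bottles in it lean, caps towards -x. Grey drive box at y = -170 mm, 120 by 72 mm, top at 77, with the lever; front and back are its two running directions.
- pocket1 (a point): centre of the floor of pocket 1 of 5 (y = 92 mm), 72 mm above the bench; two pockets are empty, which ones varies. z: the pocket's axis out of its mouth, 0.56 rad from vertical to the front; y along the row. 32 by 32 mm; along z the dividers and front wall rise 20 mm, the back wall 28 mm, walls 5 mm thick. A bottle has 4 mm play each side, rests on the front wall.
- pocket2 (a point): centre of the floor of pocket 2 of 5 (y = 46 mm), 72 mm above the bench; two pockets are empty, which ones varies. z: the pocket's axis out of its mouth, 0.56 rad from vertical to the front; y along the row. 32 by 32 mm; along z the dividers and front wall rise 20 mm, the back wall 28 mm, walls 5 mm thick. A bottle has 4 mm play each side, rests on the front wall.
- pocket3 (a point): centre of the floor of pocket 3 of 5 (y = 0 mm), 72 mm above the bench; two pockets are empty, which ones varies. z: the pocket's axis out of its mouth, 0.56 rad from vertical to the front; y along the row. 32 by 32 mm; along z the dividers and front wall rise 20 mm, the back wall 28 mm, walls 5 mm thick. A bottle has 4 mm play each side, rests on the front wall.
- pocket4 (a point): centre of the floor of pocket 4 of 5 (y = -46 mm), 72 mm above the bench; two pockets are empty, which ones varies. z: the pocket's axis out of its mouth, 0.56 rad from vertical to the front; y along the row. 32 by 32 mm; along z the dividers and front wall rise 20 mm, the back wall 28 mm, walls 5 mm thick. A bottle has 4 mm play each side, rests on the front wall.
- pocket5 (a point): centre of the floor of pocket 5 of 5 (y = -92 mm), 72 mm above the bench; two pockets are empty, which ones varies. z: the pocket's axis out of its mouth, 0.56 rad from vertical to the front; y along the row. 32 by 32 mm; along z the dividers and front wall rise 20 mm, the back wall 28 mm, walls 5 mm thick. A bottle has 4 mm play each side, rests on the front wall.
- bottle_a: a round dropper bottle, pale blue, 24 mm in diameter up to 47 mm above its foot, then a black cap about 17 mm across up to 75 mm. 60 g. Origin: centre of its foot; z: up along its axis, to the cap. It stands already in one of the pockets (which one varies) and stays there.
- bottle_b: a round dropper bottle, pale blue, 24 mm in diameter up to 47 mm above its foot, then a black cap about 17 mm across up to 75 mm. 60 g. Origin: centre of its foot; z: up along its axis, to the cap. It stands already in one of the pockets (which one varies) and stays there.
- bottle_c: a round dropper bottle, pale blue, 24 mm in diameter up to 47 mm above its foot, then a black cap about 17 mm across up to 75 mm. 60 g. Origin: centre of its foot; z: up along its axis, to the cap. It stands already in one of the pockets (which one varies) and stays there.
- spare_1: a round dropper bottle, pale blue, 24 mm in diameter up to 47 mm above its foot, then a black cap about 17 mm across up to 75 mm. 42 to 84 g. Origin: centre of its foot; z: up along its axis, to the cap. A spare, like those in the shaker; it stands upright on the bench in front of the shaker at the start.
- spare_2: a round dropper bottle, pale blue, 24 mm in diameter up to 47 mm above its foot, then a black cap about 17 mm across up to 75 mm. 42 to 84 g. Origin: centre of its foot; z: up along its axis, to the cap. A spare, like those in the shaker; it stands upright on the bench in front of the shaker at the start.
- direction_lever (a joint): three-position direction lever on the drive box, hinged about the shaker's y: 0 = upright = off, positive leans to the back (+x), negative to the front, stops at +-0.6 rad. Starts at 0.35 to 0.55. Held by friction alone (about 2 N at the grip moves it), stays where left, no click. Off is the narrow band within 0.12 rad of upright.
- lever_grip (a point): middle of the lever's red grip, a cylinder 20 mm across and 28 mm long, 54 mm from the pivot along the lever; moves with the lever, z along the lever
- lever_pivot (a point): pivot of the lever, fixed on the shaker at (0, -170, 70) mm of it; with the lever off the grip is 54 mm straight above it
- iron_weight: bystander: black iron weight with a ring, 63 by 63 by 94 mm, origin under its centre
- charcoal_block: bystander: black charcoal block, 44 by 72 by 27 mm, origin under its centre
- solder_tin: bystander: round white tin, 44 mm across, 20 mm high, origin under its centre

How it is judged (in metres and radians):
On the way:
1. the lever is set to off (within 0.12 rad of upright) and let go while both spares still stand where they stood (within 20 mm) (value of joint direction_lever between -0.12 and 0.12 rad and distance of each of spare_1, spare_2 from where it was at the start of the episode below 0.02 m and contact force between the fingers and direction_lever below 0.5 N), for 0.2 s.
At the end, for the whole second after the job is handed in: The lever is within 0.12 rad of upright. Both spares stand in pockets: foot centre within 12 mm of a pocket's floor centre, axis within 0.2 rad of the pocket's, caps up, at rest. The three bottles that were in the shaker are within 20 mm of where they were (value of joint direction_lever between -0.12 and 0.12 rad and distance of each of bottle_a, bottle_b, bottle_c from where it was at the start of the episode below 0.02 m and ((distance between spare_1 and pocket1 below 0.012 m and angle between the z axis of spare_1 and the z axis of pocket1, either way round below 0.2 rad) or (distance between spare_1 and pocket2 below 0.012 m and angle between the z axis of spare_1 and the z axis of pocket2, either way round below 0.2 rad) or (distance between spare_1 and pocket3 below 0.012 m and angle between the z axis of spare_1 and the z axis of pocket3, either way round below 0.2 rad) or (distance between spare_1 and pocket4 below 0.012 m and angle between the z axis of spare_1 and the z axis of pocket4, either way round below 0.2 rad) or (distance between spare_1 and pocket5 below 0.012 m and angle between the z axis of spare_1 and the z axis of pocket5, either way round below 0.2 rad)) and ((distance between spare_2 and pocket1 below 0.012 m and angle between the z axis of spare_2 and the z axis of pocket1, either way round below 0.2 rad) or (distance between spare_2 and pocket2 below 0.012 m and angle between the z axis of spare_2 and the z axis of pocket2, either way round below 0.2 rad) or (distance between spare_2 and pocket3 below 0.012 m and angle between the z axis of spare_2 and the z axis of pocket3, either way round below 0.2 rad) or (distance between spare_2 and pocket4 below 0.012 m and angle between the z axis of spare_2 and the z axis of pocket4, either way round below 0.2 rad) or (distance between spare_2 and pocket5 below 0.012 m and angle between the z axis of spare_2 and the z axis of pocket5, either way round below 0.2 rad)) and angle between each of spare_1, spare_2's own z axis and vertical below 1.2 rad and linear speed of each of spare_1, spare_2 below 0.02 m/s); the robot touches nothing.
It fails at once if a bottle that was already in the shaker is moved out of place (over 20 mm) (distance of any of bottle_a, bottle_b, bottle_c from where it was at the start of the episode above 0.02 m).
It fails at once if the iron weight, the charcoal block or the solder tin is pushed over 30 mm (distance of any of iron_weight, charcoal_block, solder_tin from where it was at the start of the episode above 0.03 m).
It also fails if it takes over 54 s, if anything falls off the work surface, if the arm or the gripper's body presses on something with over 40 N, if the wrist force passes 120 N, or if a joint passes its speed limit or range.

ROBOT

A 6-joint arm with a two-finger parallel gripper is mounted at the origin on a cart in front of the work surface, level with it; the furniture and walls round the work are solid. World frame = base frame: x ahead of the robot, y to its left, z up, the work surface at z = 0. Lengths are in m, angles in degrees, forces in N, time in s.
With the tool pointing down it reaches from about 0.35 to 0.875 m from the base axis. Payload 4.2 kg.
Tool frame: the origin (TCP) lies midway between the tips of the shut fingers; the grasp point (between the pads) lies 19 mm behind it; z points along the fingers, y is the line along which they close (so a half turn about z gives the same grasp; the last joint's range is limited). The gripper opens to 87 mm and grips with 3 to 60 N. Pads are 19 mm wide; open, the fingers measure 117 mm over their backs; the gripper's body (75 mm by 190 mm) begins 51 mm behind the grasp point.
Start: joints at [85.577, 22.042, 0.453, 0, -68.411, -14.817], TCP at [0.206, 0.59, 0.223] pointing down, gripper open.
Joint ranges: [-179.83, 179.83], [-69.29, 118.12], [-61.27, 80.66], [-181.25, 117.63], [-171.15, -9.14], [-177.46, 177.46]. Speed limits (degrees/s): [159.86, 159.86, 180, 180, 180, 180].

INTERFACE

Orientations are given as a 3x3 rotation matrix whose columns are the frame's x, y, z axes.
In Python, from station import r, optics, ticket, telemetry gives the robot as it stands (r), with the cameras (optics), the job (ticket) and the readings (telemetry).
- The arm moves only by the shell command python3 steer.py 'ROWS'. ROWS is a JSON list of rows, 1 to 8 of them, each of 7 numbers: the opening from 0.0 (shut) to 1.0 (fully open), then dx, dy, dz in m, then a rotation vector rx, ry, rz in degrees; each row is the pose to reach, as a shift and turn from the pose commanded when the command began, along the tool's axes at that moment; what a row does not reach only later rows make up. A row lasts 1/10 s, in which the tool goes at most 0.05 m and 8.59 degrees, less where a joint would pass 70% of its speed; a pose out of reach is approached as far as the arm can. The fingers move at their own pace and stop on an object; the grip force is fixed at half the most. Time passes only in rows, so rows that do not move let the fingers close. It prints the time, the measured TCP pose, the force, the opening and the grip force at its end.
- telemetry.sense(): the state, without advancing time (a new reading comes with each control period).
- optics.capture(name): name is "scene" or "top" or "wrist"; returns a dict with "pixels" (420x560x3 uint8, red, green, blue), "z_map" (420x560 float32, m along the optical axis (not along the pixel's ray), 0 where there is no reading), "K" (3x3 intrinsics, pixels), "world_from_camera" (4x4, takes a point from camera to world coordinates). Camera axes: x right, y up, looking along -z (the intrinsics and any distortion apply to the point x, -y, -z); pixel columns grow to the right and rows downward; lengths in m; the calibration is good to about 2 mm. A picture is of the moment at which its call begins.
- ticket.finish_job(): hands the job in; it is judged then, once.
The state is a dict: "time_s": time; "joints": joint angles; "joint_velocities": joint speeds; "effort": joint torques, N m; "tcp_pos": TCP position; "ee_rot": TCP orientation; "wrist_force": force on the tool from outside, world axes, zero at the start; "moment": the same for the moment, N m; "gripper_width": opening from 0.0 (shut) to 1.0 (fully open); "gripper_force": force on a finger pad.
Only numpy, scipy, OpenCV 4.12 (cv2) and the standard library are available. Lean on these libraries where they do the work, as an engineer would, in place of code of your own. Each camera call takes 0.05 s, during which the arm holds its last target. There are 200 camera calls.

## Working session

There is one attempt and no reset: what is moved stays moved. The work goes in short steps, Python scripts to look and compute and a shell command to move; the robot and the scene stay as the last step left them, time stands still between calls to the robot, and variables do not carry over. Pictures are saved under pics/ and viewed, at most 10 in all, crops included, and the job is handed in when it is done.

```bash
ls; mkdir -p pics; python3 - <<'E'
from station import r, optics, ticket, telemetry
import cv2,numpy as np
s=telemetry.sense();print(s['time_s'],s['tcp_pos'],s['ee_rot'],s['gripper_width'])
for n in ("scene","top"):
    c=optics.capture(n);cv2.imwrite(f"pics/{n}0.png",c["pixels"][:,:,::-1]);np.savez(f"{n}0.npz",**c)
    print(n,c["K"],c["world_from_camera"])
E
```

```text
pics
station.py
steer.py
0.0 [0.2057295  0.58951789 0.22145115] [[ 9.44087280e-01 -3.29695002e-01 -6.42183007e-04]
 [-3.29695616e-01 -9.44084941e-01 -2.10367927e-03]
 [ 8.72972370e-05  2.19778177e-03 -9.99997581e-01]] 1.0001408872247701
scene [[452.32469131   0.         281.25801741]
 [  0.         452.32469131 211.07626579]
 [  0.           0.           1.        ]] [[ 0.87333046  0.28625333 -0.39414836  0.17189549]
 [-0.48653194  0.47254857 -0.73483639 -0.91199664]
 [-0.02409512  0.83352077  0.55196245  0.59309312]
 [ 0.          0.          0.          1.        ]]
top [[395.77352655   0.         283.44432538]
 [  0.         395.77352655 206.8306971 ]
 [  0.           0.           1.        ]] [[ 0.01345334  0.99228774 -0.12322355  0.41025243]
 [-0.99952892  0.01674547  0.02572009 -0.21841756]
 [ 0.02758517  0.12281948  0.99204558  0.95193901]
 [ 0.          0.          0.          1.        ]]
```

View pics/scene0.png

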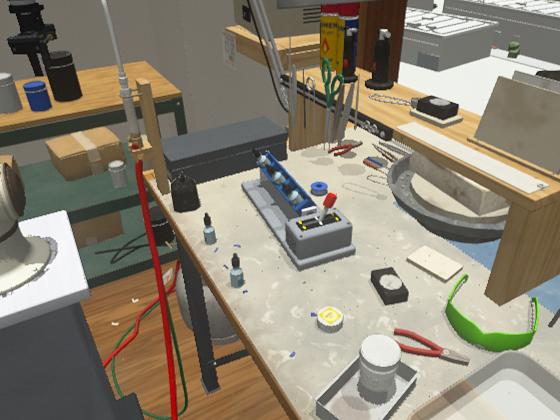

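View pics/top0.png

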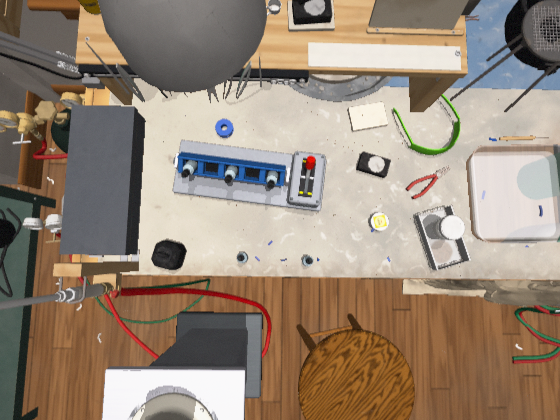

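The scene picture shows the shaker, with two spares at (209,230) and (236,272) and the red lever at (328,203). In the top view pockets 1, 3 and 5 are occupied (caps near 190,175, 230,178 and 273,182) and pockets 2 and 4 are empty. The spares are at (242,257) and (307,260), the lever knob at (311,161), the iron weight at (168,254).

```bash
cat > h.py <<'E'
import numpy as np,cv2
def cloud(c):
    z=c["z_map"];K=c["K"];v,u=np.indices(z.shape)
    P=np.stack([(u-K[0,2])/K[0,0]*z,-(v-K[1,2])/K[1,1]*z,-z],-1)
    T=c["world_from_camera"];W=P@T[:3,:3].T+T[:3,3];W[z==0]=np.nan
    return W
E
cat > m.py <<'E'
from h import *
c=np.load("top0.npz");W=cloud(c);px=c["pixels"].astype(int)
print("bench z",np.nanmedian(W[215:240,330:360,2]))
Z=W[...,2]
m=((Z>0.010)&(Z<0.2)).astype(np.uint8);n,lab,st,_=cv2.connectedComponentsWithStats(m)
for i in range(1,n):
    x,y,w,h,a=st[i]
    if a>30 and 145<x<400 and 90<y<265:
        P=W[lab==i];print(st[i],P.min(0).round(4),P.max(0).round(4),cv2.minAreaRect(P[:,:2].astype(np.float32)*1000))
# drive-box top
b=(abs(Z-.077)<.006);n,lab,st,_=cv2.connectedComponentsWithStats(b.astype(np.uint8))
for i in range(1,n):
    if st[i][4]>300 and st[i][0]>280 and st[i][0]<320 and 90<st[i][1]<265: print("box",st[i],np.median(Z[lab==i]),cv2.minAreaRect(W[lab==i][:,:2].astype(np.float32)*1000))
# spares caps
for k in ((242,257),(307,260)):
    q=W[k[1]-14:k[1]+14,k[0]-12:k[0]+12].reshape(-1,3)
    for lo,hi in ((.068,.09),(.02,.045)):
        s=q[(q[:,2]>lo)&(q[:,2]<hi)];print("spare",k,lo,len(s),s.mean(0).round(4),s.min(0).round(4),s.max(0).round(4))
red=(px[...,0]>150)&(px[...,1]<60)&(px[...,2]<60);red[:140]=0;red[210:]=0;red[:,:290]=0;red[:,330:]=0
print("red",red.sum(),np.nanmean(W[red],0),np.nanmin(W[red],0),np.nanmax(W[red],0))
c=np.load("scene0.npz");W2=cloud(c);px=c["pixels"].astype(int)
print("bench z2",np.nanmedian(W2[270:290,280:310,2]))
red=(px[...,0]>130)&(px[...,1]<60)&(px[...,2]<60);red[:185]=0;red[220:]=0;red[:,:310]=0;red[:,345:]=0
print("red2",red.sum(),np.nanmean(W2[red],0),np.nanmin(W2[red],0),np.nanmax(W2[red],0))
for y0,y1,x0,x1 in((210,245,198,220),(252,290,225,248)):
    q=W2[y0:y1,x0:x1].reshape(-1,3)
    for lo,hi in ((.05,.075),(.015,.04)):
        s=q[(q[:,2]>lo)&(q[:,2]<hi)];print("spare2",lo,len(s),np.median(s,0).round(4),s.min(0).round(4),s.max(0).round(4))
E
python3 m.py
```

```text
bench z 0.00030410192893953747
[349 102  39  27 460] [ 0.7256 -0.4969  0.01  ] [ 0.795  -0.4023  0.0194] ((759.5283203125, -448.9109191894531), (59.614139556884766, 89.88356018066406), 10.884018898010254)
[215 119  18  17 213] [ 0.6989 -0.1152  0.0105] [ 0.7402 -0.0733  0.0232] ((719.6259765625, -94.27547454833984), (41.28379440307617, 41.73063659667969), 1.2618763446807861)
[ 173  140  154   71 8061] [ 0.5199 -0.3446  0.01  ] [0.6852 0.0208 0.1356] ((603.313720703125, -161.0413055419922), (356.3938293457031, 131.0984649658203), 83.57691955566406)
[357 151  34  26 579] [ 0.6051 -0.4989  0.0102] [ 0.6647 -0.4201  0.0307] ((635.0537719726562, -459.6961975097656), (72.63751220703125, 44.118106842041016), 73.50900268554688)
[370 212  19  20 294] [ 0.4719 -0.4927  0.0127] [ 0.5177 -0.4496  0.0245] ((495.47869873046875, -471.42791748046875), (44.74590301513672, 42.87826156616211), 3.8012943267822266)
[151 240  35  30 801] [ 0.3767 -0.0143  0.0102] [0.4438 0.0505 0.0964] ((411.0077819824219, 18.714881896972656), (60.28217315673828, 60.951717376708984), 75.22734069824219)
[237 252  11  11  9
[... 847 characters left out ...]
 0.3903 -0.3123  0.0232] [ 0.4133 -0.2889  0.0415]
red 75 [ 0.61018188 -0.29595445  0.12759767] [ 0.59956794 -0.30356846  0.11248906] [ 0.62108068 -0.28809989  0.13555572]
bench z2 0.0008718757731372984
red2 97 [ 0.60584511 -0.30001143  0.12459325] [ 0.5970948  -0.30674565  0.11163493] [ 0.61886835 -0.29057411  0.13462535]
spare2 0.05 69 [ 0.403  -0.1517  0.0616] [ 0.397  -0.1561  0.0501] [ 0.4109 -0.1444  0.0748]
spare2 0.015 124 [ 0.4013 -0.1571  0.0295] [ 0.3927 -0.1645  0.0152] [ 0.4159 -0.1445  0.0399]
spare2 0.05 80 [ 0.3988 -0.3055  0.0632] [ 0.3926 -0.3096  0.0514] [ 0.4073 -0.2972  0.0749]
spare2 0.015 160 [ 0.3954 -0.3092  0.0309] [ 0.3873 -0.3147  0.0154] [ 0.4118 -0.2935  0.04  ]
```

```bash
cat >> h.py <<'E'
YAW=np.deg2rad(-6.42);SX=np.array([np.cos(YAW),np.sin(YAW),0]);SY=np.array([-np.sin(YAW),np.cos(YAW),0]);SZ=np.array([0,0,1.])
RS=np.stack([SX,SY,SZ],1);O=np.array([.6074,-.1243,0])
def sh(P): return (np.asarray(P)-O)@RS
E
cat > m2.py <<'E'
from h import *
for n in("top0","scene0"):
    c=np.load(n+".npz");W=cloud(c);S=sh(W);px=c["pixels"].astype(int)
    dark=px.max(-1)<75
    for yc in(.092,0,-.092):
        # frame along the pocket axis
        m=(abs(S[...,1]-yc)<.02)&(S[...,2]>.09)&(abs(S[...,0])<.12)&dark
        q=S[m]; a=np.array([-.531,0,.847]);f=np.array([-.847,0,-.531])
        print(n,yc,len(q),"y",q[:,1].mean().round(4),q[:,1].min().round(4),q[:,1].max().round(4),"axial from (0,0,.072)",np.percentile((q-[0,0,.072])@a,[5,50,95]).round(4),"front",np.percentile((q-[0,0,.072])@f,[2,50,98]).round(4),"x",np.percentile(q[:,0],[2,50,98]).round(4))
    blue=(px[...,2]>px[...,0]+50)&(abs(S[...,0])<.07)&(abs(S[...,1])<.15)&(S[...,2]>.03)
    q=S[blue];print("blue",len(q),np.percentile(q,[1,99],axis=0).round(4))
    m=(S[...,1]>-.132)&(S[...,1]<.13)&(S[...,2]>.03)
    for yy in(.046,-.046):
        k=blue&(abs(S[...,1]-yy)<.012);q=S[k]-[0,0,.072]
        h=np.stack([q@a,q@f],1);print("empty",yy,len(h),h[np.argsort(h[:,1])][::max(1,len(h)//14)].round(3).tolist())
W=np.concatenate([cloud(np.load(n+".npz")).reshape(-1,3) for n in("top0","scene0")]);W=W[np.isfinite(W[:,0])]
print("heights, rows x .1...8, cols y .6..-.4")
for x in np.arange(.1,.8,.1):
    print(round(x,1),[ (lambda q: round(float(np.percentile(q,98)),2) if len(q)>5 else None)(W[(abs(W[:,0]-x)<.05)&(abs(W[:,1]-y)<.05),2]) for y in np.arange(.6,-.41,-.1)])
E
python3 m2.py
```

```text
top0 0.092 212 y 0.0891 0.0721 0.1109 axial from (0,0,.072) [0.0572 0.3031 0.3173] front [-0.248  -0.2228  0.0067] x [-0.0422  0.0273  0.04  ]
top0 0 46 y -0.0006 -0.007 0.0178 axial from (0,0,.072) [0.0545 0.0638 0.0753] front [-0.0231  0.0024  0.0095] x [-0.0447 -0.0363 -0.0226]
top0 -0.092 45 y -0.0918 -0.0978 -0.0846 axial from (0,0,.072) [0.0546 0.0633 0.0748] front [-0.0021  0.0025  0.0093] x [-0.0455 -0.0365 -0.0283]
blue 1408 [[-0.0273 -0.1171  0.0653]
 [ 0.0174  0.1169  0.1077]]
empty 0.046 126 [[0.022, -0.022], [0.025, -0.021], [0.01, -0.021], [0.018, -0.021], [0.025, -0.021], [0.008, -0.02], [0.027, -0.02], [0.026, -0.017], [0.001, -0.006], [0.009, 0.015], [0.006, 0.016], [0.002, 0.016], [0.02, 0.017], [0.016, 0.018]]
empty -0.046 126 [[0.025, -0.022], [0.002, -0.021], [0.001, -0.021], [0.02, -0.021], [0.028, -0.021], [0.028, -0.02], [0.028, -0.019], [0.025, -0.017], [0.0, -0.005], [0.014, 0.016], [0.013, 0.016], [0.022, 0.017], [0.017, 0.017], [0.02, 0.018]]
scene0 0.092 57 y 0.0875 0.0726 0.1079 axial from (0,0,.072) [0.0171 0.0608 0.0751] front [-0.1863  0.0062  0.0131]
[... 884 characters left out ...]
], [0.028, -0.015], [0.001, -0.005], [0.002, 0.017], [0.02, 0.018], [0.021, 0.018], [0.02, 0.019], [0.02, 0.02], [0.02, 0.02], [0.019, 0.021]]
heights, rows x .1...8, cols y .6..-.4
0.1 [-0.85, 0.33, -0.84, -0.84, 0.0, 0.01, 0.2, 0.17, 0.0, -0.28, -0.28]
0.2 [0.41, 0.33, -0.85, -0.85, -0.76, -0.0, -0.0, -0.0, -0.55, -0.85, -0.28]
0.3 [0.33, -0.85, -0.85, -0.85, -0.85, 0.43, -0.12, -0.4, -0.85, -0.85, -0.85]
0.4 [-0.51, -0.55, -0.57, -0.0, 0.09, 0.29, 0.08, 0.04, 0.05, 0.06, 0.0]
0.5 [-0.42, -0.41, -0.56, -0.55, 0.09, 0.09, 0.0, 0.02, 0.02, 0.08, 0.0]
0.6 [-0.5, -0.42, None, -0.79, 0.09, 0.09, 0.47, 0.52, 0.46, 0.13, 0.03]
0.7 [-0.41, -0.4, None, 0.4, 0.38, 0.28, 0.54, 0.56, 0.53, 0.22, 0.02]
```

```bash
python3 - <<'E'
from h import *
for n in("top0","scene0"):
    W=cloud(np.load(n+".npz"));v,u=np.indices(W.shape[:2])
    for nm,m in (("pole",(W[...,0]>.2)&(W[...,0]<.48)&(abs(W[...,1]-.1)<.12)&(W[...,2]>.12)),("lamp",(W[...,0]>.45)&(W[...,0]<.9)&(W[...,1]>-.45)&(W[...,1]<.2)&(W[...,2]>.25))):
        q=W[m]
        if len(q):
            print(n,nm,len(q),"px",u[m].min(),u[m].max(),v[m].min(),v[m].max())
            for lo in np.arange(.1,1,.08):
                k=q[(q[:,2]>=lo)&(q[:,2]<lo+.08)]
                if len(k)>3: print("  z",round(lo,2),len(k),k.min(0).round(3),k.max(0).round(3))
E
```

```text
top0 pole 2455 px 0 119 262 309
  z 0.1 601 [0.325 0.083 0.12 ] [0.394 0.141 0.18 ]
  z 0.18 520 [0.332 0.094 0.18 ] [0.395 0.14  0.26 ]
  z 0.26 981 [0.327 0.094 0.26 ] [0.394 0.141 0.34 ]
  z 0.34 310 [0.338 0.116 0.341] [0.348 0.13  0.42 ]
  z 0.42 43 [0.338 0.124 0.42 ] [0.348 0.129 0.431]
top0 lamp 13678 px 78 403 0 92
  z 0.18 381 [ 0.739 -0.449  0.25 ] [0.891 0.149 0.26 ]
  z 0.26 1236 [ 0.739 -0.45   0.26 ] [0.891 0.149 0.34 ]
  z 0.34 4 [0.745 0.085 0.342] [0.746 0.087 0.349]
  z 0.42 4592 [ 0.626 -0.258  0.43 ] [ 0.751 -0.005  0.5  ]
  z 0.5 7465 [ 0.636 -0.256  0.5  ] [ 0.723 -0.006  0.56 ]
scene0 pole 2407 px 101 162 0 158
  z 0.1 735 [0.322 0.079 0.12 ] [0.393 0.141 0.18 ]
  z 0.18 800 [0.33 0.09 0.18] [0.393 0.141 0.26 ]
  z 0.26 555 [0.326 0.09  0.26 ] [0.393 0.14  0.34 ]
  z 0.34 214 [0.336 0.112 0.34 ] [0.347 0.13  0.419]
  z 0.42 103 [0.335 0.122 0.42 ] [0.346 0.138 0.453]
scene0 lamp 5696 px 277 529 0 137
  z 0.18 647 [ 0.737 -0.45   0.25 ] [0.9   0.142 0.26 ]
  z 0.26 3470 [ 0.736 -0.45   0.26 ] [0.9   0.147 0.34 ]
  z 0.34 1036 [ 0.745 -0.45   0.34 ] [0.9   0.148 0.405]
  z 0.42 543 [ 0.624 -0.207  0.423] [ 0.835 -0.035  0.46 ]
```

```bash
python3 steer.py '[[1,0,0,-0.05,0,0,0],[1,0,0,-0.1,0,0,0],[1,0,0,-0.15,0,0,0],[1,0,0,-0.2,0,0,0],[1,0,0,-0.25,0,0,0],[1,0,0,-0.3,0,0,0],[1,0,0,-0.35,0,0,0],[1,0,0,-0.4,0,0,0]]'; python3 - <<'E'
from station import r, optics, ticket, telemetry
from h import *
s=telemetry.sense();print(s['joints'],s['tcp_pos'])
c=optics.capture("wrist");np.savez("w1.npz",**c);cv2.imwrite("pics/w1.png",c["pixels"][:,:,::-1]);print(c["K"],c["world_from_camera"].round(3))
W=cloud(c);v,u=np.indices(W.shape[:2])
m=(W[...,0]>.2)&(W[...,0]<.48)&(abs(W[...,1]-.1)<.2)&(W[...,2]>.3)
print(m.sum()); 
if m.sum(): print(W[m].min(0),W[m].max(0))
E
```

```text
time_s: 0.9
tcp_pos: [0.2063, 0.5907, 0.6103]
ee_rot: [[0.944, -0.33, 0.001], [-0.33, -0.944, 0.006], [-0.001, -0.006, -1.0]]
wrist_force: [1.4, -0.2, 2.0]
gripper_width: 1.002
gripper_force: 0.0
[ 8.55735782e+01  2.87478238e+01  6.69281777e+01  6.68597558e-02
 -1.27857726e+02 -1.48184084e+01] [0.20628759 0.59070678 0.61029382]
[[369.37053261   0.         280.32503037]
 [  0.         369.37053261 211.49012757]
 [  0.           0.           1.        ]] [[-0.329  0.913  0.239  0.271]
 [-0.944 -0.317 -0.088  0.567]
 [-0.004 -0.255  0.967  0.773]
 [ 0.     0.     0.     1.   ]]
0
```

```bash
python3 steer.py '[[1,0.04,0.01,0,-5,0,0],[1,0.08,0.02,0,-10,0,0],[1,0.12,0.03,0,-15,0,0],[1,0.16,0.04,0,-20,0,0],[1,0.2,0.05,0,-25,0,0],[1,0.23,0.06,0,-25,0,0],[1,0.23,0.06,0,-25,0,0]]'; python3 - <<'E'
from station import r, optics, ticket, telemetry
from h import *
s=telemetry.sense();print(s['joints'],s['tcp_pos'])
c=optics.capture("wrist");np.savez("w2.npz",**c);cv2.imwrite("pics/w2.png",c["pixels"][:,:,::-1])
W=cloud(c)
m=(W[...,0]>.2)&(W[...,0]<.48)&(abs(W[...,1]-.1)<.2)&(W[...,2]>.3)
print(m.sum()); 
if m.sum(): print(W[m].min(0),W[m].max(0))
E
```

```text
time_s: 1.65
tcp_pos: [0.394, 0.4415, 0.5817]
ee_rot: [[0.943, -0.304, -0.133], [-0.332, -0.855, -0.399], [0.007, 0.42, -0.907]]
wrist_force: [-0.8, 0.8, -0.5]
gripper_width: 0.997
gripper_force: 0.0
[  65.25238686   41.6696987    80.49517301    5.89391043 -153.42327163
    9.98139602] [0.39402753 0.44146198 0.5817195 ]
1199
[0.33292501 0.1117003  0.30006063] [0.35080877 0.19149739 0.49265081]
```

View pics/w2.png

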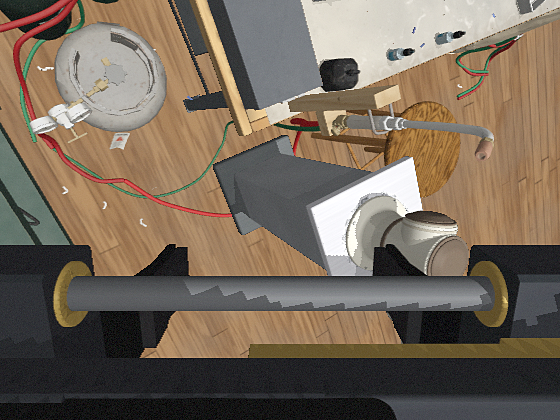

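The wrist picture shows the mast by the table edge: it rises from (340,124) and bends over at the top, near (490,145). I'll measure its top.

```bash
python3 - <<'E'
from h import *
W=cloud(np.load("w2.npz"))
q=W[110:165,385:497].reshape(-1,3);q=q[(q[:,2]>.2)]
for lo in np.arange(.2,.9,.04):
    k=q[(q[:,2]>=lo)&(q[:,2]<lo+.04)]
    if len(k): print(round(lo,2),len(k),k.min(0).round(3),k.max(0).round(3))
E
```

```text
0.24 93 [0.327 0.095 0.263] [0.356 0.126 0.28 ]
0.28 218 [0.333 0.112 0.28 ] [0.351 0.127 0.319]
0.32 155 [0.337 0.119 0.32 ] [0.348 0.128 0.36 ]
0.36 186 [0.337 0.121 0.36 ] [0.347 0.132 0.4  ]
0.4 239 [0.337 0.125 0.4  ] [0.348 0.137 0.44 ]
0.44 236 [0.336 0.13  0.44 ] [0.346 0.186 0.48 ]
0.48 258 [0.334 0.162 0.48 ] [0.346 0.191 0.493]
```

```bash
cat > t.py <<'E'
# usage: t.py yaw_deg tilt_deg x y z  -> shift (m) and rotation vector (deg) in tool axes; yaw of tool x, tilt leans tool z forward (shaker +x)
import sys;from h import *;from station import r, optics, ticket, telemetry
from scipy.spatial.transform import Rotation as Q
def Rt(yaw,tilt):
    a=np.deg2rad(yaw);x=np.array([np.cos(a),np.sin(a),0]);z=np.array([0,0,-1.]);R=np.stack([x,np.cross(z,x),z],1)
    return R@Q.from_euler('x',tilt,degrees=True).as_matrix()
def delta(yaw,tilt,p):
    s=telemetry.sense();R=np.array(s['ee_rot']);return (R.T@(np.array(p)-s['tcp_pos'])).round(4),np.rad2deg(Q.from_matrix(R.T@Rt(yaw,tilt)).as_rotvec()).round(2)
if __name__=="__main__":
    a=list(map(float,sys.argv[1:]))
    for i in range(0,len(a),5): print(*delta(a[i],a[i+1],a[i+2:i+5]))
    s=telemetry.sense();print("joints",np.round(s['joints'],1),"t",s['time_s'])
E
python3 t.py -40 0 .33 .29 .6
```

```text
[-0.0088  0.1564  0.0528] [24.36 -4.88 20.34]
joints [  65.4   41.6   80.6    5.8 -153.4    9.9] t 1.7
```

```bash
python3 steer.py '[[1,-0.001,0.03,0.01,5,-1,4],[1,-0.003,0.06,0.02,10,-2,8],[1,-0.005,0.09,0.03,15,-3,12],[1,-0.007,0.12,0.04,20,-4,16],[1,-0.009,0.156,0.053,24.4,-4.9,20.3],[1,-0.009,0.156,0.053,24.4,-4.9,20.3]]'; python3 t.py -50 0 .39 .19 .6 -60 0 .425 .09 .6 -70 0 .435 0 .6 -80 0 .425 -.09 .6
```

```text
time_s: 2.3
tcp_pos: [0.3247, 0.2823, 0.6074]
ee_rot: [[0.768, -0.641, 0.009], [-0.641, -0.767, 0.016], [-0.003, -0.018, -1.0]]
wrist_force: [-0.8, -0.7, 1.4]
gripper_width: 1.0
gripper_force: 0.0
[0.1093 0.0291 0.0065] [-1.03  0.26 10.13]
[0.2002 0.0834 0.0053] [-1.01  0.35 20.13]
[0.2656 0.1461 0.0039] [-0.98  0.44 30.13]
[0.3156 0.2215 0.0024] [-0.95  0.53 40.13]
joints [ 6.280e+01  1.700e+00  2.820e+01  1.000e-01 -1.155e+02 -1.270e+01] t 2.3
```

```bash
python3 steer.py '[[1,0.05,0.013,0.004,0,0,5],[1,0.108,0.029,0.004,0,0,10],[1,0.155,0.055,0.004,0,0,15],[1,0.2,0.083,0.004,0,0,20],[1,0.233,0.114,0.004,0,0,25],[1,0.265,0.146,0.003,0,0,30],[1,0.29,0.182,0.003,0,0,35],[1,0.315,0.22,0.002,0,0,40]]'; python3 - <<'E'
from station import r, optics, ticket, telemetry
import cv2,numpy as np
print(np.round(telemetry.sense()['joints'],1))
c=optics.capture("scene");np.savez("s3.npz",**c);cv2.imwrite("pics/s3.png",c["pixels"][:,:,::-1])
E
```

```text
time_s: 3.1
tcp_pos: [0.4297, -0.081, 0.5973]
ee_rot: [[0.176, -0.984, 0.0], [-0.984, -0.176, 0.004], [-0.004, -0.001, -1.0]]
wrist_force: [0.3, -0.6, -0.1]
gripper_width: 1.002
gripper_force: 0.0
[  10.6    2.5   27.7   -0.2 -115.1   -0.6]
```

View pics/s3.png

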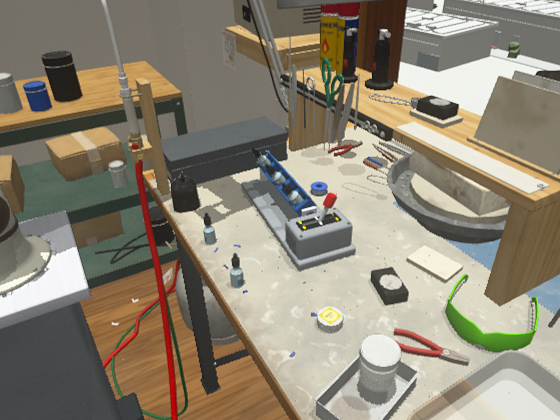

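The mast is behind us. The arm is out of this view, nothing in the scene has moved, and the lever knob is still at (328,203).

```bash
python3 t.py -96.4 0 .47 -.30 .3
```

```text
[ 0.218  -0.0057  0.2982] [-0.05  0.05 15.92]
joints [ 1.000e+01  2.500e+00  2.780e+01 -1.000e-01 -1.152e+02 -5.000e-01] t 3.15
```

```bash
python3 steer.py '[[1,0.04,0,0.02,0,0,3],[1,0.08,0,0.05,0,0,6],[1,0.12,0,0.09,0,0,9],[1,0.16,0,0.13,0,0,12],[1,0.2,0,0.17,0,0,15],[1,0.218,-0.005,0.215,0,0,15.9],[1,0.218,-0.005,0.26,0,0,15.9],[1,0.218,-0.005,0.298,0,0,15.9]]'; python3 - <<'E'
from station import r, optics, ticket, telemetry
from h import *
s=telemetry.sense();print(np.round(s['joints'],1),s['tcp_pos'])
for n in("scene","top"):
    c=optics.capture(n);np.savez(n+"4.npz",**c)
    if n=="scene":cv2.imwrite("pics/s4.png",c["pixels"][:,:,::-1])
    W=cloud(c);W0=cloud(np.load(n+"0.npz"));d=(W[...,2]>W0[...,2]+.1)&(W[...,0]>.0)
    q=W[d]
    for lo in np.arange(.25,.9,.05):
        k=q[(q[:,2]>=lo)&(q[:,2]<lo+.05)]
        if len(k)>5: print(n,round(lo,2),len(k),np.percentile(k,2,axis=0).round(3),np.percentile(k,98,axis=0).round(3))
E
```

```text
time_s: 3.95
tcp_pos: [0.4743, -0.2926, 0.2966]
ee_rot: [[-0.099, -0.995, 0.001], [-0.995, 0.099, 0.004], [-0.004, -0.001, -1.0]]
wrist_force: [0.8, -0.7, 0.5]
gripper_width: 0.999
gripper_force: 0.0
[-15.1  12.9  -1.8  -0.2 -75.2   9.5] [ 0.47432608 -0.29257551  0.29662382]
scene 0.25 42 [ 0.086 -0.31   0.251] [0.524 0.099 0.3  ]
scene 0.3 623 [ 0.415 -0.31   0.301] [ 0.527 -0.28   0.349]
scene 0.35 2227 [ 0.38  -0.339  0.353] [ 0.552 -0.267  0.399]
scene 0.4 3265 [ 0.379 -0.336  0.401] [ 0.558 -0.264  0.448]
scene 0.45 1725 [ 0.436 -0.335  0.451] [ 0.517 -0.282  0.496]
top 0.3 19 [ 0.425 -0.293  0.317] [ 0.427 -0.276  0.337]
top 0.35 1600 [ 0.378 -0.319  0.372] [ 0.459 -0.246  0.4  ]
top 0.4 561 [ 0.377 -0.315  0.4  ] [ 0.436 -0.247  0.402]
top 0.45 92 [ 0.433 -0.29   0.458] [ 0.458 -0.257  0.498]
top 0.5 71 [ 0.429 -0.296  0.501] [ 0.452 -0.257  0.55 ]
top 0.55 693 [ 0.43  -0.31   0.551] [ 0.489 -0.084  0.6  ]
top 0.6 28582 [ 0.384 -0.324  0.608] [ 0.549 -0.086  0.649]
top 0.65 28033 [ 0.311 -0.31   0.651] [ 0.491 -0.059  0.698]
top 0.7 492 [ 0.313 -0.096  0.7  ] [ 0.321 -0.068  0.703]
```

View pics/s4.png

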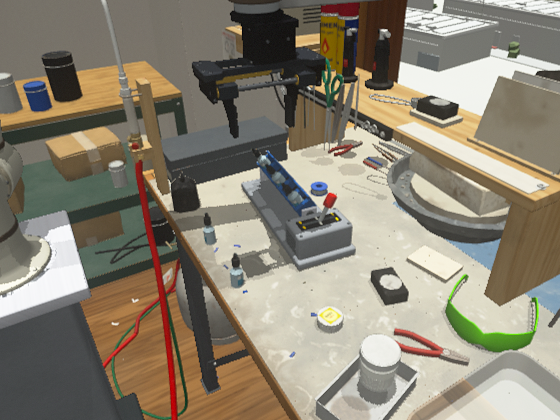

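The scene picture now shows the gripper at (250,80), high above the shaker, with the lever still leaning back at (328,203). The lamp shade hangs at z 0.42 and x above 0.62, so I'll work the lever with the tool tilted 25°, which keeps the wrist away from the lamp.

```bash
cat > ts.py <<'E'
# ts.py tilt x y z(mm, shaker, TCP) [...] : deltas with tool y = -shaker x
import sys;from t import *
a=list(map(float,sys.argv[1:]))
for i in range(0,len(a),4): print(*delta(-96.42,a[i],O+RS@(np.array(a[i+1:i+4])/1000)))
s=telemetry.sense();print("joints",np.round(s['joints'],1),"tcp shaker mm",(sh(s['tcp_pos'])*1000).round(1),"t",s['time_s'])
E
python3 ts.py 25 -19 -170 179 25 10 -170 115.5 25 5 -170 113
python3 -c "
from h import *
print(sh([[.6102,-.296,.1276],[.6058,-.300,.1246]])*1000)"
```

```text
[-0.0075 -0.1013  0.1097] [25.99  0.72  0.6 ]
[-0.0064 -0.1314  0.1727] [25.99  0.72  0.6 ]
[-0.0065 -0.1264  0.1752] [25.99  0.72  0.6 ]
joints [-15.1  13.2  -2.4  -0.4 -75.6   9.5] tcp shaker mm [-118.3 -179.8  290.3] t 4.05
[[  21.98121664 -170.31017619  127.6       ]
 [  18.05607253 -174.77708158  124.6       ]]
```

```bash
python3 steer.py '[[1,-0.002,-0.025,0.03,6,0,0],[1,-0.004,-0.05,0.055,13,0,0],[1,-0.006,-0.075,0.08,20,0.5,0.5],[1,-0.0075,-0.101,0.11,26,0.7,0.6],[1,-0.0075,-0.101,0.11,26,0.7,0.6],[1,-0.0075,-0.101,0.11,26,0.7,0.6]]'; python3 ts.py 25 10 -170 115.5 25 5 -170 113
```

```text
time_s: 4.65
tcp_pos: [0.577, -0.2948, 0.1918]
ee_rot: [[-0.109, -0.893, 0.436], [-0.994, 0.095, -0.055], [0.008, -0.44, -0.898]]
wrist_force: [0.5, 0.0, 1.0]
gripper_width: 1.0
gripper_force: 0.0
[-0.0033  0.0146  0.0778] [-1.09 -0.33  0.33]
[-0.0034  0.0202  0.0779] [-1.09 -0.33  0.33]
joints [-14.4  15.4 -16.7  -6.  -32.1  12.6] tcp shaker mm [ -11.1 -172.8  191.8] t 4.65
```

```bash
python3 steer.py '[[1,-0.0033,0.0146,0.01,-1,-0.3,0.3],[1,-0.0033,0.0146,0.02,-1,-0.3,0.3],[1,-0.0033,0.0146,0.02,-1,-0.3,0.3],[1,-0.0033,0.0146,0.02,-1,-0.3,0.3]]'; python3 ts.py 25 10 -170 115.5 25 5 -170 113
```

```text
time_s: 5.05
tcp_pos: [0.5716, -0.2914, 0.1646]
ee_rot: [[-0.114, -0.9, 0.42], [-0.994, 0.103, -0.048], [-0.0, -0.423, -0.906]]
wrist_force: [0.0, 0.5, 0.0]
gripper_width: 1.0
gripper_force: 0.0
[-0.0001 -0.0036  0.0559] [-0.02 -0.02 -0.11]
[-0.0001  0.002   0.056 ] [-0.02 -0.02 -0.11]
joints [-14.3  16.9 -18.4  -6.6 -30.   12.8] tcp shaker mm [ -16.9 -170.1  164.6] t 5.05
```

```bash
python3 steer.py '[[1,0,-0.0036,0.02,0,0,0],[1,0,-0.0036,0.04,0,0,0],[1,0,-0.0036,0.056,0,0,0],[1,0,-0.0036,0.056,0,0,0]]'; python3 ts.py 25 5 -170 113
```

```text
time_s: 5.45
tcp_pos: [0.5975, -0.294, 0.1126]
ee_rot: [[-0.114, -0.902, 0.417], [-0.993, 0.104, -0.046], [-0.002, -0.419, -0.908]]
wrist_force: [-0.8, -0.4, -0.3]
gripper_width: 1.001
gripper_force: 0.0
[ 0.0002  0.0036 -0.0021] [ 0.21  0.03 -0.16]
joints [-13.9  22.6 -18.1  -7.6 -24.9  13.6] tcp shaker mm [   9.2 -169.8  112.6] t 5.45
```

```bash
python3 steer.py '[[0.6,0,0.0036,-0.002,0,0,0],[0.37,0,0.0036,-0.002,0,0,0],[0.37,0,0.0036,-0.002,0,0,0],[0.37,0,0.0036,-0.002,0,0,0],[0.37,0,0.0036,-0.002,0,0,0],[0.37,0,0.0036,-0.002,0,0,0]]'; python3 ts.py 25 5 -170 113; cat > lev.py <<'E'
import sys;from station import r, optics, ticket, telemetry;from h import *
def ang(n,name=None):
    c=optics.capture(n)
    if name:cv2.imwrite(f"pics/{name}.png",c["pixels"][:,:,::-1])
    W=cloud(c);S=sh(W);p=c["pixels"].astype(int)
    m=(p[...,0]>130)&(p[...,1]<60)&(p[...,2]<60)&(abs(S[...,1]+.17)<.03)&(abs(S[...,0])<.06)&(S[...,2]>.09)&(S[...,2]<.15)
    q=S[m]*1000
    if len(q): print(n,len(q),q.mean(0).round(1),q.min(0).round(1),q.max(0).round(1),"axis top x",q[q[:,2]>q[:,2].max()-5].mean(0).round(1),"approx angle",np.arctan2(q[:,0].mean(),q[:,2].mean()-70).round(3))
if __name__=="__main__":
    for n in("scene","top"): ang(n)
E
python3 lev.py
```

```text
time_s: 6.05
tcp_pos: [0.5986, -0.2948, 0.1196]
ee_rot: [[-0.113, -0.895, 0.431], [-0.994, 0.101, -0.051], [0.002, -0.434, -0.901]]
wrist_force: [6.2, 1.6, 7.3]
gripper_width: 0.543
gripper_force: 4.4
[-0.0004  0.0076  0.0036] [-0.7  -0.14  0.01]
joints [-14.   22.  -18.2  -7.6 -24.4  13.7] tcp shaker mm [  10.3 -170.4  119.6] t 6.05
```

```bash
python3 steer.py '[[0.37,0,0,0,0,0,0],[0.37,0,0,0,0,0,0],[0.37,0,0,0,0,0,0]]'; python3 ts.py 25 5 -170 113;python3 - <<'E'
from station import r, optics, ticket, telemetry
from h import *
c=optics.capture("wrist");np.savez("w5.npz",**c);cv2.imwrite("pics/w5.png",c["pixels"][:,:,::-1])
c=optics.capture("scene");cv2.imwrite("pics/s5.png",cv2.resize(c["pixels"][100:300,220:420,::-1],(600,600)))
E
```

```text
time_s: 6.45
tcp_pos: [0.6026, -0.2953, 0.1236]
ee_rot: [[-0.111, -0.891, 0.44], [-0.994, 0.098, -0.053], [0.005, -0.443, -0.897]]
wrist_force: [7.1, 2.9, 11.0]
gripper_width: 0.371
gripper_force: 6.1
[-0.0005  0.0131  0.0053] [-1.28 -0.22  0.13]
joints [-13.9  21.9 -17.9  -7.5 -24.2  13.7] tcp shaker mm [  14.4 -170.5  123.6] t 6.45
```

View pics/s5.png

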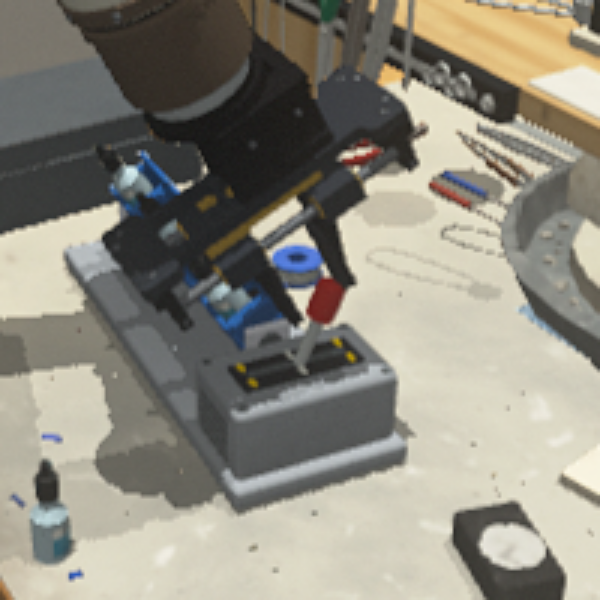

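The crop shows the lever still leaning back, with its grip at (325,300) and its foot at (300,370). The pads are jammed across it and the arm has given way backwards. I'll loosen the pads a little and push forward with the back finger.

```bash
sed -i 's/(p\[...,0\]>130)&(p\[...,1\]<60)&(p\[...,2\]<60)/(p[...,0]>70)\&(p[...,0]>2*p[...,1])\&(p[...,0]>2*p[...,2])/' lev.py; python3 lev.py; python3 steer.py '[[0.5,0,0,0,0,0,0],[0.5,0,0,0,0,0,0],[0.5,0,0.003,0,0,0,0],[0.5,0,0.006,0,0,0,0],[0.5,0,0.006,0,0,0,0]]'; python3 ts.py 25 5 -170 113;python3 lev.py
```

```text
scene 119 [  15.5 -175.9  125.3] [   6.2 -182.8  111.2] [  27.  -163.8  135.5] axis top x [  19.4 -174.4  133. ] approx angle 0.273
time_s: 7.15
tcp_pos: [0.5974, -0.2948, 0.1214]
ee_rot: [[-0.111, -0.891, 0.44], [-0.994, 0.098, -0.054], [0.005, -0.444, -0.896]]
wrist_force: [7.0, 2.6, 10.9]
gripper_width: 0.505
gripper_force: 6.3
[-0.0006  0.0074  0.0056] [-1.33 -0.24  0.14]
joints [-14.   21.7 -18.7  -7.8 -23.7  14.1] tcp shaker mm [   9.2 -170.5  121.4] t 7.15
scene 117 [  15.3 -175.6  125.2] [   6.8 -182.5  110.5] [  27.6 -164.7  136.3] axis top x [  19.2 -174.5  133.5] approx angle 0.271
```

```bash
python3 steer.py '[[0.7,0,0,-0.015,0,0,0],[1,0,-0.004,-0.02,0,0,0],[1,0,-0.008,-0.02,0,0,0],[1,0,-0.008,-0.02,0,0,0],[1,0,-0.008,-0.02,0,0,0]]'; python3 ts.py 25 16 -170 108  25 9.3 -170 104;python3 lev.py
```

```text
time_s: 7.75
tcp_pos: [0.5867, -0.293, 0.1332]
ee_rot: [[-0.114, -0.901, 0.418], [-0.993, 0.104, -0.047], [-0.001, -0.421, -0.907]]
wrist_force: [0.6, 0.9, -0.3]
gripper_width: 0.867
gripper_force: 0.0
[ 0.     -0.0055  0.0303] [ 0.11  0.01 -0.16]
[0.     0.0023 0.0311] [ 0.11  0.01 -0.16]
joints [-14.1  20.3 -18.4  -7.2 -26.8  13.2] tcp shaker mm [  -1.7 -170.   133.2] t 7.75
scene 118 [  13.8 -175.9  125.7] [   4.5 -181.6  112.7] [  28.6 -164.9  136.8] axis top x [  17.4 -173.9  134. ] approx angle 0.243
```

```bash
python3 steer.py '[[1,0,-0.0055,0,0,0,0],[1,0,-0.0055,0.01,0,0,0],[1,0,-0.0055,0.02,0,0,0],[1,0,-0.0055,0.03,0,0,0],[1,0,-0.0055,0.03,0,0,0]]'; python3 ts.py 25 9.3 -170 104
```

```text
time_s: 8.35
tcp_pos: [0.6043, -0.2947, 0.1068]
ee_rot: [[-0.114, -0.902, 0.417], [-0.993, 0.104, -0.046], [-0.002, -0.419, -0.908]]
wrist_force: [0.0, -1.0, -0.7]
gripper_width: 1.0
gripper_force: 0.0
[ 0.0003  0.0072 -0.0003] [ 0.21  0.04 -0.16]
joints [-13.8  23.6 -17.5  -7.6 -24.5  13.5] tcp shaker mm [  16.  -169.7  106.8] t 8.35
```

```bash
python3 steer.py '[[0.5,0,0.0072,0,0,0,0],[0.5,0,0.0072,0,0,0,0],[0.5,0,0.0072,0,0,0,0],[0.5,0,0.0072,0,0,0,0],[0.5,0,0.0072,0,0,0,0],[0.5,0,0.0072,0,0,0,0]]'; python3 ts.py 25 9.3 -170 104;python3 lev.py
```

```text
time_s: 8.95
tcp_pos: [0.6018, -0.2951, 0.1094]
ee_rot: [[-0.113, -0.897, 0.428], [-0.994, 0.101, -0.05], [0.001, -0.431, -0.903]]
wrist_force: [3.8, -0.5, 3.2]
gripper_width: 0.558
gripper_force: 2.7
[-0.0003  0.0061  0.0031] [-0.51 -0.1  -0.03]
joints [-13.9  23.1 -18.2  -7.8 -23.6  13.9] tcp shaker mm [  13.5 -170.3  109.4] t 8.95
scene 122 [  12.8 -175.9  126.4] [   3.8 -183.9  113.2] [  26.6 -163.4  137.3] axis top x [  17.  -173.7  134.3] approx angle 0.223
```

```bash
python3 steer.py '[[0.5,0,0.003,0.001,0,0,0],[0.5,0,0.006,0.002,0,0,0],[0.5,0,0.008,0.003,0,0,0],[0.5,0,0.008,0.003,0,0,0]]'; python3 ts.py 25 9.3 -170 104;python3 lev.py
```

```text
time_s: 9.45
tcp_pos: [0.6024, -0.2959, 0.1097]
ee_rot: [[-0.111, -0.89, 0.442], [-0.994, 0.097, -0.055], [0.006, -0.446, -0.895]]
wrist_force: [8.5, 2.1, 12.5]
gripper_width: 0.505
gripper_force: 6.7
[-0.0011  0.0069  0.0029] [-1.47 -0.29  0.17]
joints [-14.   22.9 -18.7  -8.1 -22.3  14.4] tcp shaker mm [  14.2 -171.   109.7] t 9.45
scene 124 [  11.8 -175.6  126.9] [   2.8 -182.   113.5] [  25.9 -162.2  136.9] axis top x [  15.9 -173.5  134.4] approx angle 0.205
```

```bash
python3 steer.py '[[0.5,0,0.001,-0.003,0,0,0],[0.5,0,0.003,-0.006,0,0,0],[0.5,0,0.005,-0.008,0,0,0],[0.5,0,0.007,-0.009,0,0,0],[0.5,0,0.007,-0.009,0,0,0]]'; python3 ts.py 25 9.3 -170 104;python3 lev.py
```

```text
time_s: 10.05
tcp_pos: [0.5849, -0.2933, 0.1087]
ee_rot: [[-0.114, -0.897, 0.427], [-0.994, 0.102, -0.05], [0.001, -0.43, -0.903]]
wrist_force: [2.1, -0.2, 7.4]
gripper_width: 0.496
gripper_force: 4.0
[-0.0005 -0.0095  0.0098] [-0.44 -0.09 -0.07]
joints [-14.2  21.9 -20.1  -8.3 -23.   14.6] tcp shaker mm [  -3.5 -170.4  108.7] t 10.05
scene 129 [  -6.  -176.1  129.5] [ -13.6 -181.8  113.9] [   7.2 -162.2  139.8] axis top x [  -4.3 -173.4  137.4] approx angle -0.101
```

```bash
python3 steer.py '[[0.9,0,-0.002,0,0,0,0],[0.9,0,-0.006,0,0,0,0],[0.9,0,-0.006,0,0,0,0],[0.9,0,-0.006,0,0,0,0]]'; python3 ts.py 25 5 -170 113;python3 lev.py; python3 - <<'E'
from station import r, optics, ticket, telemetry
from h import *
c=optics.capture("scene");cv2.imwrite("pics/s6.png",cv2.resize(c["pixels"][150:270,280:400,::-1],(600,600)))
E
```

```text
time_s: 10.55
tcp_pos: [0.5868, -0.2929, 0.1069]
ee_rot: [[-0.114, -0.901, 0.418], [-0.993, 0.104, -0.047], [-0.002, -0.42, -0.907]]
wrist_force: [-0.6, 0.2, 1.2]
gripper_width: 0.78
gripper_force: 0.0
[ 0.0002 -0.0086 -0.0027] [ 0.15  0.02 -0.16]
joints [-14.1  22.3 -19.6  -8.1 -23.7  14.3] tcp shaker mm [  -1.7 -169.8  106.9] t 10.55
scene 126 [  -6.3 -176.3  129.3] [ -14.  -182.7  112.7] [   3.1 -161.6  140.2] axis top x [  -4.8 -172.9  137.7] approx angle -0.106
```

View pics/s6.png

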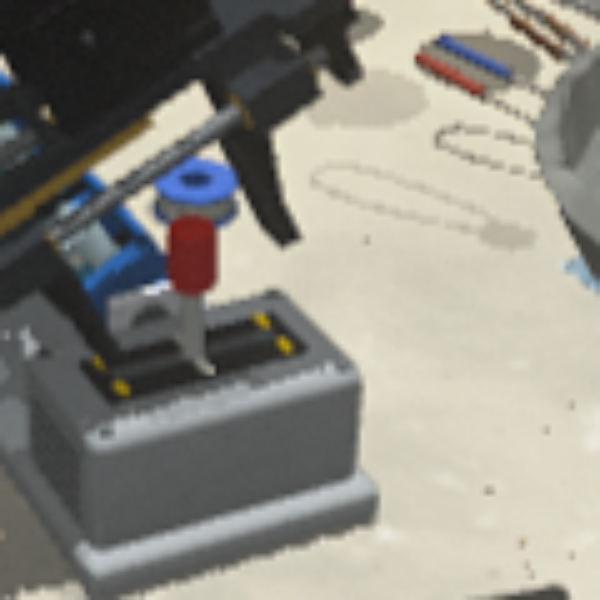

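```bash
cat > fit.py <<'E'
from station import r, optics, ticket, telemetry;from h import *
def proj(c,P):
    T=np.linalg.inv(c["world_from_camera"]);q=P@T[:3,:3].T+T[:3,3];K=c["K"]
    return np.stack([K[0,0]*q[:,0]/-q[:,2]+K[0,2],K[1,1]*-q[:,1]/-q[:,2]+K[1,2]],1)
def red(c):
    p=c["pixels"].astype(int);m=(p[...,0]>70)&(p[...,0]>2*p[...,1])&(p[...,0]>2*p[...,2])
    S=sh(cloud(c));m&=(abs(S[...,1]+.17)<.03)&(abs(S[...,0])<.06)&(S[...,2]>.09)&(S[...,2]<.15);return m
def cyl(f):
    a=np.linspace(0,2*np.pi,40);pts=[]
    for h in(40,68):
        loc=np.stack([10*np.cos(a),10*np.sin(a),0*a+h],1)
        pts.append(np.stack([loc[:,0]*np.cos(f)+loc[:,2]*np.sin(f),loc[:,1]-170,70-loc[:,0]*np.sin(f)+loc[:,2]*np.cos(f)],1))
    return O+np.concatenate(pts)@RS.T/1000
def fit(c):
    m=red(c);out=[]
    for f in np.arange(-.3,.6,.02):
        h=cv2.convexHull(proj(c,cyl(f)).astype(np.float32)).round().astype(np.int32);k=np.zeros(m.shape,np.uint8);cv2.fillConvexPoly(k,h,1);k=k>0
        out.append(((k&m).sum()/(k|m).sum(),f))
    return m.sum(),[(round(float(a),2),round(float(b),2)) for a,b in sorted(out)[-4:]]
if __name__=="__main__":
    for n in("top","scene"): print(n,"start",fit(dict(np.load(n+"0.npz"))),"now",fit(optics.capture(n)))
E
python3 fit.py
```

```text
top start (np.int64(107), [(0.72, 0.42), (0.72, 0.44), (0.73, 0.38), (0.74, 0.4)]) now (np.int64(0), [(0.0, 0.52), (0.0, 0.54), (0.0, 0.56), (0.0, 0.58)])
scene start (np.int64(121), [(0.63, 0.42), (0.64, 0.46), (0.64, 0.48), (0.64, 0.4)]) now (np.int64(125), [(0.62, -0.06), (0.63, 0.0), (0.64, -0.08), (0.66, -0.02)])
```

The crop shows the lever standing close to upright, with its grip at (192,250) and foot at (205,365). The silhouette fit gives about -0.04 rad, which is inside the band. I'll retreat along the tool axis and check from the top.

```bash
python3 steer.py '[[1,0,0,0,0,0,0],[1,0,0,-0.02,0,0,0],[1,0,0,-0.06,0,0,0],[1,0,0,-0.11,0,0,0],[1,0,0.02,-0.15,-4,0,0],[1,0,0.05,-0.15,-12,0,0],[1,0,0.08,-0.15,-20,0,0],[1,0,0.1,-0.15,-25,0,0]]'; python3 fit.py;  python3 t.py -96.42 0 .401 -.3 .12 -96.42 0 .401 -.3 .049
```

```text
time_s: 11.6
tcp_pos: [0.4339, -0.2756, 0.2023]
ee_rot: [[-0.114, -0.993, -0.002], [-0.993, 0.114, 0.001], [-0.001, 0.002, -1.0]]
wrist_force: [0.7, -0.2, -1.8]
gripper_width: 1.004
gripper_force: 0.0
top start (np.int64(107), [(0.72, 0.42), (0.72, 0.44), (0.73, 0.38), (0.74, 0.4)]) now (np.int64(79), [(0.69, 0.0), (0.71, -0.02), (0.73, -0.04), (0.75, -0.06)])
scene start (np.int64(121), [(0.63, 0.42), (0.64, 0.46), (0.64, 0.48), (0.64, 0.4)]) now (np.int64(123), [(0.61, -0.06), (0.62, 0.0), (0.63, -0.08), (0.65, -0.02)])
[0.0285 0.03   0.0805] [ 0.15  0.09 -0.12]
[0.0286 0.0298 0.1515] [ 0.15  0.09 -0.12]
joints [-14.3  12.4 -16.7  -0.1 -61.    7.8] t 11.7
```

```bash
python3 steer.py '[[1,0.0285,0.03,0.03,0,0,0],[1,0.0285,0.03,0.06,0,0,0],[1,0.0285,0.03,0.08,0,0,0],[1,0.0285,0.03,0.08,0,0,0],[1,0.0285,0.03,0.08,0,0,0]]'; python3 t.py -96.42 0 .401 -.3 .05; python3 - <<'E'
from station import r, optics, ticket, telemetry
from h import *
c=optics.capture("wrist");np.savez("w7.npz",**c);W=cloud(c)
m=(abs(W[...,0]-.401)<.03)&(abs(W[...,1]+.3)<.03)
q=W[m&(W[...,2]>.055)&(W[...,2]<.09)];print("cap",len(q),q.mean(0),q.min(0),q.max(0))
q=W[m&(W[...,2]>.01)&(W[...,2]<.045)];print("body",len(q),q.mean(0),q.min(0),q.max(0))
t=W[m&(W[...,2]>.071)&(W[...,2]<.09)];print("top",len(t),t.mean(0))
E
```

```text
time_s: 12.2
tcp_pos: [0.4025, -0.3009, 0.1225]
ee_rot: [[-0.114, -0.994, 0.002], [-0.994, 0.114, -0.0], [0.0, -0.002, -1.0]]
wrist_force: [0.5, -0.2, -0.5]
gripper_width: 1.0
gripper_force: 0.0
[-0.0007  0.0018  0.0725] [-0.13 -0.   -0.1 ]
joints [-18.3  16.  -24.6  -0.  -49.3  11.8] t 12.2
cap 463 [ 0.40021673 -0.30354708  0.0666379 ] [ 0.39298436 -0.30901808  0.05507898] [ 0.40791085 -0.29490046  0.07629238]
body 686 [ 0.39896889 -0.30727786  0.03288979] [ 0.3876592  -0.31339001  0.01010014] [ 0.41161888 -0.29207078  0.04418383]
top 121 [ 0.40072466 -0.30217001  0.07439658]
```

```bash
python3 steer.py '[[1,0.0008,0.0019,0.025,0,0,0],[1,0.0008,0.0019,0.05,0,0,0],[0.6,0.0008,0.0019,0.0725,0,0,0],[0.4,0.0008,0.0019,0.0725,0,0,0],[0,0.0008,0.0019,0.0725,0,0,0],[0,0.0008,0.0019,0.0725,0,0,0],[0,0.0008,0.0019,0.0725,0,0,0],[0,0.0008,0.0019,0.0725,0,0,0]]'
```

```text
time_s: 13.05
tcp_pos: [0.4005, -0.3012, 0.0502]
ee_rot: [[-0.114, -0.994, 0.003], [-0.994, 0.114, -0.0], [-0.0, -0.003, -1.0]]
wrist_force: [0.0, -0.2, 0.8]
gripper_width: 0.538
gripper_force: 0.0
```

```bash
python3 steer.py '[[0,0,0,0,0,0,0],[0,0,0,0,0,0,0]]'; python3 t.py -96.42 0 .4005 -.3015 .05
```

```text
time_s: 13.25
tcp_pos: [0.3999, -0.301, 0.0495]
ee_rot: [[-0.114, -0.993, 0.001], [-0.993, 0.114, 0.001], [-0.001, -0.001, -1.0]]
wrist_force: [-0.2, -0.4, -0.5]
gripper_width: 0.357
gripper_force: 0.0
[ 0.0004 -0.0006 -0.0005] [-0.05  0.04 -0.12]
joints [-18.4  21.8 -29.4  -0.1 -38.7  11.9] t 13.25
```

```bash
python3 steer.py '[[0,0,0,0,0,0,0],[0,0,0,0,0,0,0],[0,0,0,0,0,0,0],[0,0,0,0,0,0,0]]'; python3 t.py -96.42 0 .4005 -.3015 .05
```

```text
time_s: 13.65
tcp_pos: [0.3998, -0.301, 0.0492]
ee_rot: [[-0.114, -0.993, 0.0], [-0.993, 0.114, 0.001], [-0.001, -0.0, -1.0]]
wrist_force: [0.5, 0.5, 0.0]
gripper_width: 0.189
gripper_force: 30.0
[ 0.0004 -0.0007 -0.0008] [-0.02  0.05 -0.12]
joints [-18.4  21.9 -29.4  -0.1 -38.7  11.9] t 13.65
```

```bash
python3 steer.py '[[0,0,0,-0.05,0,0,0],[0,0,0,-0.1,0,0,0],[0,0,0,-0.1,0,0,0]]'; python3 ts.py 32.09 -80.5 -46 198.5 
```

```text
time_s: 13.95
tcp_pos: [0.4041, -0.3032, 0.156]
ee_rot: [[-0.112, -0.994, 0.014], [-0.994, 0.112, -0.006], [0.004, -0.015, -1.0]]
wrist_force: [0.6, -0.4, -0.0]
gripper_width: 0.188
gripper_force: 30.0
[-0.1544 -0.102  -0.0417] [31.26 -0.26  0.05]
joints [-18.4  13.6 -22.3   0.1 -53.2  11.9] tcp shaker mm [-182.  -200.6  156. ] t 13.95
```

```bash
python3 steer.py '[[0,-0.02,-0.015,-0.03,5,0,0],[0,-0.05,-0.035,-0.042,11,0,0],[0,-0.08,-0.055,-0.042,17,0,0],[0,-0.12,-0.08,-0.042,24,0,0],[0,-0.154,-0.102,-0.042,31.3,-0.3,0],[0,-0.154,-0.102,-0.042,31.3,-0.3,0],[0,-0.154,-0.102,-0.042,31.3,-0.3,0],[0,-0.154,-0.102,-0.042,31.3,-0.3,0]]'; python3 ts.py 32.09 -80.5 -46 198.5 
```

```text
time_s: 14.75
tcp_pos: [0.5184, -0.1598, 0.1911]
ee_rot: [[-0.113, -0.849, 0.516], [-0.994, 0.099, -0.054], [-0.006, -0.519, -0.855]]
wrist_force: [0.2, 0.0, -0.5]
gripper_width: 0.184
gripper_force: 30.0
[ 0.0007 -0.0072 -0.0042] [ 0.83  0.25 -0.21]
joints [  1.5   3.1 -43.   16.9 -13.4 -23.4] tcp shaker mm [-84.5 -45.2 191.1] t 14.75
```

```bash
python3 - <<'E'
from station import r, optics, ticket, telemetry
from h import *
# bottle in hand seen in scene: offsets from expected axis
s=telemetry.sense();R=np.array(s['ee_rot']);p=np.array(s['tcp_pos'])
for n in("scene","wrist","top"):
    c=optics.capture(n);W=cloud(c);L=(W-p)@R*1000
    if n=="scene": cv2.imwrite("pics/s8.png",c["pixels"][:,:,::-1])
    m=(abs(L[...,0])<25)&(abs(L[...,1])<25)&(L[...,2]>2)&(L[...,2]<60)
    q=L[m]
    for lo,hi in((2,15),(15,30),(30,50)):
        k=q[(q[:,2]>lo)&(q[:,2]<hi)]
        if len(k)>4: print(n,lo,len(k),np.percentile(k,[2,50,98],axis=0).round(1).tolist())
E
```

```text
scene 2 63 [[-0.2, -9.9, 3.5], [6.5, 1.1, 10.5], [13.3, 10.9, 14.9]]
scene 15 72 [[2.6, -10.7, 15.2], [9.9, 0.8, 22.0], [13.9, 12.3, 29.5]]
scene 30 84 [[1.8, -10.8, 30.2], [10.0, 0.6, 38.5], [14.2, 12.0, 47.2]]
wrist 2 764 [[-3.2, -9.1, 4.8], [6.7, -0.6, 10.4], [11.6, 8.5, 14.5]]
wrist 15 358 [[4.2, -11.4, 15.3], [10.7, -0.9, 21.9], [12.3, 10.4, 29.7]]
wrist 30 282 [[4.3, -11.3, 30.4], [10.6, -0.1, 37.5], [12.2, 10.4, 46.1]]
```

```bash
python3 ts.py 25 -54.4 -46 166.3
```

```text
[ 0.0004 -0.0116  0.037 ] [-6.37  0.24 -0.27]
joints [  1.5   3.1 -42.9  16.9 -13.4 -23.5] tcp shaker mm [-83.6 -45.7 191.9] t 14.9
```

```bash
python3 steer.py '[[0,0,-0.006,0.018,-3,0,0],[0,0,-0.0116,0.037,-6.4,0.2,-0.3],[0,0,-0.0116,0.037,-6.4,0.2,-0.3],[0,0,-0.0116,0.037,-6.4,0.2,-0.3],[0,0,-0.0116,0.037,-6.4,0.2,-0.3]]'; python3 ts.py 25 -54.4 -46 166.3 25 -23.6 -46 117.2
```

```text
time_s: 15.4
tcp_pos: [0.5469, -0.1633, 0.1656]
ee_rot: [[-0.111, -0.901, 0.418], [-0.994, 0.1, -0.046], [-0.0, -0.421, -0.907]]
wrist_force: [-0.1, -0.2, 0.1]
gripper_width: 0.182
gripper_force: 30.0
[ 0.0005 -0.0015 -0.    ] [0.1  0.05 0.06]
[ 0.0005 -0.0088  0.0575] [0.1  0.05 0.06]
joints [  1.2   9.6 -34.1   8.5 -21.8 -14.8] tcp shaker mm [-55.8 -45.5 165.6] t 15.4
```

```bash
python3 steer.py '[[0,0.0005,-0.0025,0.01,0,0,0],[0,0.0005,-0.0038,0.02,0,0,0],[0,0.0005,-0.005,0.03,0,0,0],[0,0.0005,-0.0063,0.04,0,0,0],[0,0.0005,-0.0063,0.04,0,0,0]]'; python3 ts.py 25 -23.6 -46 117.2
```

```text
time_s: 15.9
tcp_pos: [0.5696, -0.1658, 0.13]
ee_rot: [[-0.11, -0.903, 0.416], [-0.994, 0.1, -0.046], [0.0, -0.418, -0.908]]
wrist_force: [0.1, -0.8, -0.5]
gripper_width: 0.187
gripper_force: 30.0
[ 0.0005 -0.0031  0.0155] [0.27 0.04 0.12]
joints [  0.7  14.5 -34.4  10.2 -16.8 -16.1] tcp shaker mm [-32.9 -45.5 130. ] t 15.9
```

```bash
python3 steer.py '[[0,0.0005,-0.0015,0.006,0,0,0],[0,0.0005,-0.0031,0.011,0,0,0],[0,0.0005,-0.0031,0.0155,0,0,0],[0,0.0005,-0.0031,0.0155,0,0,0],[0,0.0005,-0.0031,0.0155,0,0,0]]'; python3 ts.py 25 -23.6 -46 117.2
```

```text
time_s: 16.4
tcp_pos: [0.5791, -0.1673, 0.1194]
ee_rot: [[-0.11, -0.901, 0.419], [-0.994, 0.1, -0.046], [-0.0, -0.421, -0.907]]
wrist_force: [0.9, -0.6, -0.4]
gripper_width: 0.186
gripper_force: 30.0
[0.0001 0.0012 0.0018] [0.08 0.07 0.11]
joints [  0.5  16.2 -34.2  10.9 -15.1 -16.7] tcp shaker mm [-23.3 -45.9 119.4] t 16.4
```

```bash
python3 steer.py '[[0,0,0.001,0.002,0,0,0],[0,0,0.001,0.004,0,0,0],[0,0,0.001,0.004,0,0,0],[0.6,0,0.001,0.004,0,0,0],[0.6,0,0.001,0.004,0,0,0],[0.6,0,0.001,0.004,0,0,0],[0.6,0,0.001,0.004,0,0,0],[0.6,0,0.001,0.004,0,0,0]]'; python3 ts.py 25 -23.6 -46 117.2
```

```text
time_s: 17.2
tcp_pos: [0.5801, -0.1674, 0.1153]
ee_rot: [[-0.109, -0.901, 0.419], [-0.994, 0.099, -0.046], [-0.0, -0.421, -0.907]]
wrist_force: [-0.2, -0.0, -0.7]
gripper_width: 0.543
gripper_force: 0.0
[ 0.0001  0.0004 -0.0023] [0.07 0.07 0.12]
joints [  0.4  16.6 -34.6  11.4 -14.3 -17.2] tcp shaker mm [-22.3 -45.9 115.3] t 17.2
```

```bash
python3 steer.py '[[0.8,0,0,-0.01,0,0,0],[1,0,0,-0.04,0,0,0],[1,0,0,-0.09,0,0,0],[1,0,0,-0.13,0,0,0],[1,0,0,-0.13,0,0,0]]'; python3 t.py -96.42 0 .405 -.149 .13; python3 - <<'E'
from station import r, optics, ticket, telemetry
from h import *
c=optics.capture("scene");cv2.imwrite("pics/s9.png",cv2.resize(c["pixels"][130:250,200:360,::-1],(800,600)))
a=np.array([-.531,0,.847]);f=np.array([-.847,0,-.531])
np.savez("scene9.npz",**c)
S=sh(cloud(c));p=c["pixels"].astype(int);dark=p.max(-1)<75
for yc in(.092,.0,-.046,-.092):
    m=(abs(S[...,1]-yc)<.018)&(S[...,2]>.09)&(S[...,2]<.16)&(abs(S[...,0]+.03)<.03)&dark;q=(S[m]-[0,0,.072])*1000
    if len(q):print(yc,len(q),"y",q[:,1].mean().round(1),"axial",np.percentile(q@a,[5,50,98]).round(1),"front",np.percentile(q@f,[5,50,98]).round(1))
E
```

```text
time_s: 17.7
tcp_pos: [0.5271, -0.1614, 0.2411]
ee_rot: [[-0.108, -0.896, 0.431], [-0.994, 0.098, -0.046], [-0.001, -0.434, -0.901]]
wrist_force: [-0.5, -0.8, 1.0]
gripper_width: 0.953
gripper_force: 0.0
[0.0011 0.1587 0.0468] [-25.7    0.11   0.18]
joints [  1.7   2.3 -29.5   6.2 -32.8 -12.4] t 17.7
0.092 53 y 86.5 axial [49.9 62.4 74.4] front [ 0.5  6.6 13.2]
0.0 64 y -5.1 axial [51.3 61.8 75. ] front [ 0.2  6.6 13.5]
-0.046 66 y -49.9 axial [49.8 63.2 75.1] front [-0.4  5.  11.3]
-0.092 71 y -96.9 axial [51.2 62.6 75.5] front [ 0.4  6.6 13.2]
```

View pics/s9.png

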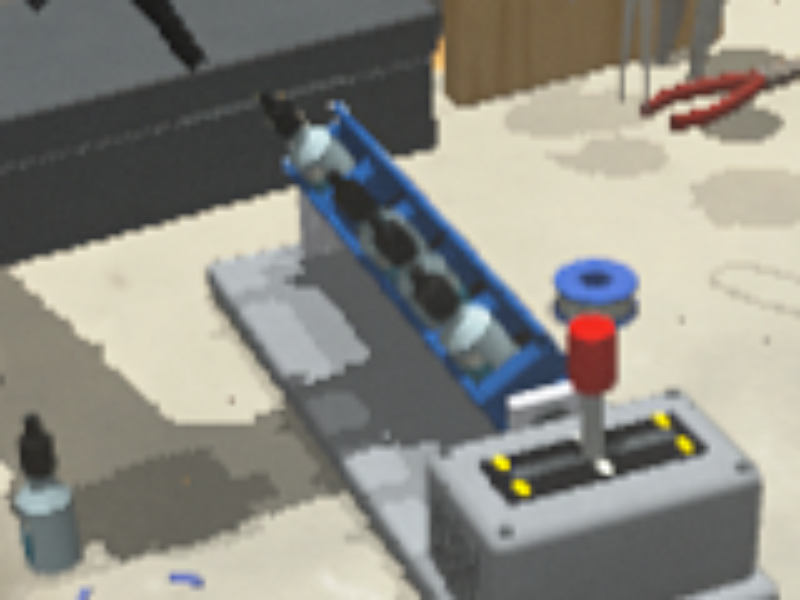

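The crop shows bottles in pockets 1, 3, 4 and 5, with caps at (285,112), (355,195), (395,240) and (435,290). The new one in pocket 4 has its cap top at axial 75 mm, so it is fully down. The lever is upright, with its grip at (592,355). Next is spare 1.

```bash
python3 steer.py '[[1,0,0.04,-0.01,-7,0,0],[1,0,0.08,0,-14,0,0],[1,0,0.12,0.01,-20,0,0],[1,0.001,0.159,0.03,-25.7,0,0],[1,0.001,0.159,0.047,-25.7,0,0],[1,0.001,0.159,0.047,-25.7,0,0],[1,0.001,0.159,0.047,-25.7,0,0]]'; python3 - <<'E'
from station import r, optics, ticket, telemetry
from h import *
c=optics.capture("wrist");W=cloud(c)
m=(abs(W[...,0]-.406)<.03)&(abs(W[...,1]+.15)<.03)
for n,lo,hi in(("cap",.055,.09),("body",.01,.045),("top",.071,.09)):
    q=W[m&(W[...,2]>lo)&(W[...,2]<hi)];print(n,len(q),q.mean(0).round(4),q.min(0).round(4),q.max(0).round(4))
E
python3 t.py -96.42 0 .405 -.15 .05
```

```text
time_s: 18.45
tcp_pos: [0.4017, -0.1488, 0.1234]
ee_rot: [[-0.109, -0.994, -0.015], [-0.994, 0.109, 0.002], [0.0, 0.015, -1.0]]
wrist_force: [0.6, 0.1, -0.7]
gripper_width: 1.005
gripper_force: 0.0
cap 469 [ 0.4043 -0.1498  0.0666] [ 0.3972 -0.1554  0.0553] [ 0.4119 -0.1415  0.0765]
body 721 [ 0.4044 -0.1546  0.0327] [ 0.3929 -0.1609  0.0101] [ 0.4295 -0.1242  0.0438]
top 126 [ 0.4044 -0.1479  0.0744] [ 0.401  -0.1514  0.0711] [ 0.4078 -0.144   0.0765]
[ 0.0009 -0.004   0.074 ] [0.75 0.01 0.14]
joints [  1.5   9.5 -33.4  -0.1 -47.9  -7.7] t 18.5
```

```bash
python3 steer.py '[[1,-0.0004,-0.0035,0,0.7,0,0],[0.7,-0.0004,-0.0035,0.03,0.7,0,0],[0.6,-0.0004,-0.0035,0.06,0.7,0,0],[0.4,-0.0004,-0.0035,0.0735,0.7,0,0],[0,-0.0004,-0.0035,0.0735,0.7,0,0],[0,-0.0004,-0.0035,0.0735,0.7,0,0],[0,-0.0004,-0.0035,0.0735,0.7,0,0],[0,-0.0004,-0.0035,0.0735,0.7,0,0]]';python3 steer.py '[[0,0,0,0,0,0,0],[0,0,0,0,0,0,0],[0,0,0,0,0,0,0],[0,0,0,0,0,0,0],[0,0,0,0,0,0,0]]'
```

```text
time_s: 19.3
tcp_pos: [0.4052, -0.1486, 0.0512]
ee_rot: [[-0.109, -0.994, 0.002], [-0.994, 0.109, 0.0], [-0.001, -0.002, -1.0]]
wrist_force: [0.5, -0.7, 0.8]
gripper_width: 0.446
gripper_force: 0.0
time_s: 19.8
tcp_pos: [0.4045, -0.1487, 0.0503]
ee_rot: [[-0.109, -0.994, -0.001], [-0.994, 0.109, 0.0], [-0.0, 0.001, -1.0]]
wrist_force: [0.1, -1.0, 3.4]
gripper_width: 0.188
gripper_force: 29.9
```

```bash
python3 steer.py '[[0,0,0,-0.02,0,0,0],[0,0,0,-0.07,0,0,0],[0,0,0,-0.12,0,0,0],[0,0,0,-0.13,0,0,0]]'; python3 ts.py 25 -75 46 205 
```

```text
time_s: 20.2
tcp_pos: [0.4079, -0.1491, 0.1856]
ee_rot: [[-0.108, -0.994, 0.011], [-0.994, 0.108, -0.001], [-0.0, -0.011, -1.0]]
wrist_force: [0.5, -0.5, 0.0]
gripper_width: 0.187
gripper_force: 29.9
[-0.0925 -0.121  -0.0181] [24.39  0.06  0.19]
joints [  1.6   4.9 -28.5   0.1 -56.1  -7.8] tcp shaker mm [-195.4  -46.9  185.6] t 20.2
```

```bash
python3 steer.py '[[0,-0.02,-0.025,-0.018,5,0,0],[0,-0.04,-0.05,-0.018,10,0,0],[0,-0.06,-0.08,-0.018,16,0,0],[0,-0.09,-0.11,-0.018,22,0,0],[0,-0.0925,-0.121,-0.018,24.4,0,0.2],[0,-0.0925,-0.121,-0.018,24.4,0,0.2],[0,-0.0925,-0.121,-0.018,24.4,0,0.2]]'; python3 ts.py 25 -54.9 46 167.3 25 -24.1 46 118.2
```

```text
time_s: 20.9
tcp_pos: [0.5341, -0.0703, 0.1971]
ee_rot: [[-0.113, -0.906, 0.407], [-0.994, 0.104, -0.046], [-0.001, -0.409, -0.912]]
wrist_force: [0.0, -0.5, -0.1]
gripper_width: 0.187
gripper_force: 29.9
[-0.0005 -0.0097  0.037 ] [ 0.83 -0.01 -0.1 ]
[-0.0006 -0.0177  0.0944] [ 0.83 -0.01 -0.1 ]
joints [ 13.6   4.  -38.6  18.9 -25.8 -35.7] tcp shaker mm [-78.9  45.5 197.1] t 20.9
```

```bash
python3 steer.py '[[0,-0.0005,-0.005,0.018,0.8,0,-0.1],[0,-0.0005,-0.009,0.035,0.8,0,-0.1],[0,-0.0005,-0.009,0.035,0.8,0,-0.1],[0,-0.0005,-0.009,0.035,0.8,0,-0.1]]'; python3 ts.py 25 -24.1 46 118.2
```

```text
time_s: 21.3
tcp_pos: [0.5574, -0.0727, 0.1699]
ee_rot: [[-0.113, -0.9, 0.421], [-0.994, 0.102, -0.048], [-0.0, -0.424, -0.906]]
wrist_force: [1.0, -0.1, -0.5]
gripper_width: 0.185
gripper_force: 29.9
[-0.0004 -0.0065  0.0601] [-0.09 -0.02 -0.06]
joints [ 12.    8.  -40.5  24.2 -19.1 -39.9] tcp shaker mm [-55.5  45.7 169.9] t 21.3
```

```bash
python3 steer.py '[[0,-0.0004,-0.001,0.01,0,0,0],[0,-0.0004,-0.002,0.02,0,0,0],[0,-0.0004,-0.003,0.03,0,0,0],[0,-0.0004,-0.004,0.04,0,0,0],[0,-0.0004,-0.005,0.046,0,0,0],[0,-0.0004,-0.005,0.046,0,0,0]]'; python3 ts.py 25 -24.1 46 118.2
```

```text
time_s: 21.9
tcp_pos: [0.5813, -0.075, 0.1306]
ee_rot: [[-0.112, -0.9, 0.422], [-0.994, 0.101, -0.048], [0.0, -0.425, -0.905]]
wrist_force: [-0.5, -0.5, -1.6]
gripper_width: 0.186
gripper_force: 29.9
[ 0.0001 -0.0014  0.0143] [-0.13 -0.03 -0.01]
joints [  8.5  13.1 -44.2  37.7 -10.4 -50.8] tcp shaker mm [-31.4  46.1 130.6] t 21.9
```

```bash
python3 ts.py 21.5 -22.5 46 119.8
```

```text
[ 0.0001 -0.0035  0.0136] [-3.63 -0.03 -0.01]
joints [  8.5  13.1 -44.2  37.7 -10.4 -50.8] tcp shaker mm [-31.4  46.1 130.6] t 21.9
```

```bash
python3 steer.py '[[0,0,-0.001,0.001,-2,0,0],[0,0,-0.002,0.004,-3.6,0,0],[0,0,-0.003,0.008,-3.6,0,0],[0,0,-0.0035,0.0136,-3.6,0,0],[0,0,-0.0035,0.0136,-3.6,0,0],[0,0,-0.0035,0.0136,-3.6,0,0]]'; python3 ts.py 21.5 -22.5 46 119.8
```

```text
time_s: 22.5
tcp_pos: [0.5894, -0.0757, 0.1189]
ee_rot: [[-0.112, -0.925, 0.364], [-0.994, 0.104, -0.041], [0.0, -0.366, -0.931]]
wrist_force: [0.2, 0.1, 0.0]
gripper_width: 0.183
gripper_force: 29.9
[ 0.0003 -0.001  -0.0005] [ 0.03 -0.01  0.02]
joints [ 10.6  16.  -36.1  20.  -18.3 -35. ] tcp shaker mm [-23.3  46.3 118.9] t 22.5
```

```bash
python3 steer.py '[[0,0,0,0.002,0,0,0],[0,0,0,0.002,0,0,0],[0.7,0,0,0.002,0,0,0],[0.7,0,0,0.002,0,0,0],[0.7,0,0,0.002,0,0,0],[0.7,0,0,0.002,0,0,0],[0.7,0,0,0.002,0,0,0],[0.7,0,0,0.002,0,0,0]]'; python3 steer.py '[[0.8,0,0,-0.01,0,0,0],[1,0,0,-0.04,0,0,0],[1,0,0,-0.09,0,0,0],[1,0,0.01,-0.14,0,0,0],[1,0,0.04,-0.18,0,0,0],[1,0,0.04,-0.18,0,0,0]]'; python3 - <<'E'
from station import r, optics, ticket, telemetry
from h import *
print(np.round(telemetry.sense()['joints'],1))
a=np.array([-.531,0,.847]);f=np.array([-.847,0,-.531])
for n in("scene","top"):
    c=optics.capture(n)
    if n=="scene": cv2.imwrite("pics/s10.png",cv2.resize(c["pixels"][130:250,200:360,::-1],(800,600)))
    S=sh(cloud(c));p=c["pixels"].astype(int);dark=p.max(-1)<75
    for yc in(.092,.046,.0,-.046,-.092):
        m=(abs(S[...,1]-yc)<.018)&(S[...,2]>.09)&(S[...,2]<.16)&(abs(S[...,0]+.03)<.03)&dark;q=(S[m]-[0,0,.072])*1000
        if len(q):print(n,yc,len(q),"y",q[:,1].mean().round(1),"axial",np.percentile(q@a,[5,50,98]).round(1),"front",np.percentile(q@f,[5,50,98]).round(1))
E
python3 fit.py
```

```text
time_s: 23.3
tcp_pos: [0.5911, -0.0754, 0.1175]
ee_rot: [[-0.111, -0.924, 0.365], [-0.994, 0.104, -0.041], [-0.0, -0.367, -0.93]]
wrist_force: [-0.4, -0.1, -0.2]
gripper_width: 0.635
gripper_force: 0.0
time_s: 23.9
tcp_pos: [0.4866, -0.0636, 0.2765]
ee_rot: [[-0.11, -0.921, 0.375], [-0.994, 0.104, -0.037], [-0.005, -0.376, -0.926]]
wrist_force: [1.2, -0.7, 0.3]
gripper_width: 0.993
gripper_force: 0.0
[ 16.6  -5.  -32.2  12.1 -42.8 -30.4]
scene 0.092 48 y 87.5 axial [51.3 62.2 73.8] front [ 0.4  6.7 13.2]
scene 0.046 54 y 43.5 axial [51.5 63.5 75. ] front [ 1.1  6.4 12.3]
scene 0.0 59 y -4.9 axial [50.1 61.4 74.9] front [ 1.4  7.  13.5]
scene -0.046 61 y -50.2 axial [50.8 62.1 74.9] front [-0.3  5.4 11.3]
scene -0.092 68 y -96.5 axial [51.6 61.3 74.7] front [ 0.6  6.7 13.2]
top 0.046 48 y 47.0 axial [52.1 64.5 75. ] front [-1.9  1.9  9.8]
top 0.0 46 y -0.9 axial [54.3 63.5 75.7] front [-1.8  2.2  9.6]
top -0.046 43 y -45.2 axial [53.8 63.3 74.9] front [-2.5  0.6  7.7]
top -0.092 46 y -91.7 axial [55.2 64.3 75.2] front [-1.8  2.3  8.8]
top start (np.int64(107), [(0.72, 0.42), (0.72, 0.44), (0.73, 0.38), (0.74, 0.4)]) now (np.int64(81), [(0.71, 0.0), (0.73, -0.02), (0.75, -0.04), (0.77, -0.06)])
scene start (np.int64(121), [(0.63, 0.42), (0.64, 0.46), (0.64, 0.48), (0.64, 0.4)]) now (np.int64(125), [(0.62, -0.06), (0.63, 0.0), (0.64, -0.08), (0.66, -0.02)])
```

View pics/s10.png

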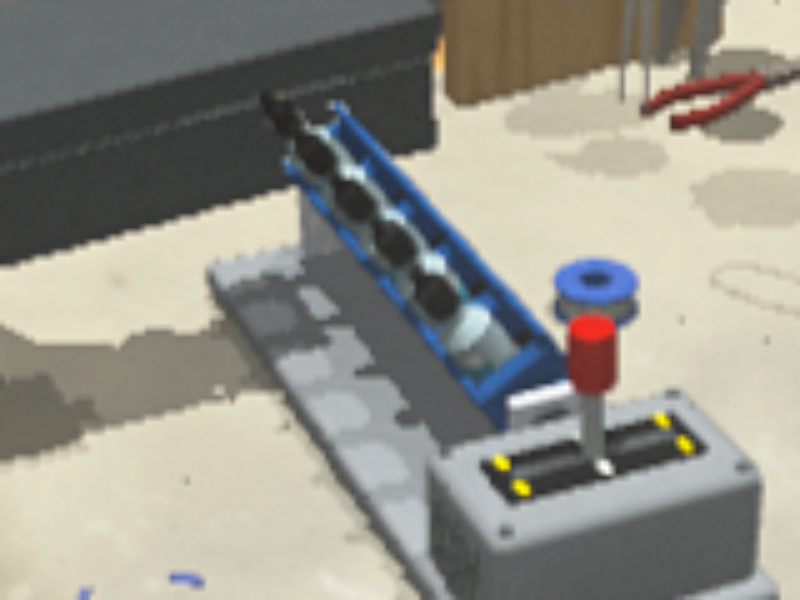

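The crop shows all five pockets filled, with caps from (285,112) to (435,290) in line and all at axial 75 mm. The lever is upright at about -0.04 rad, and the gripper is clear. I'll let it settle and hand in.

```bash
python3 steer.py '[[1,0,0,0,0,0,0],[1,0,0,0,0,0,0],[1,0,0,0,0,0,0]]'; python3 -c "
from station import r, optics, ticket, telemetry
print(ticket.finish_job())"
```

```text
time_s: 24.4
tcp_pos: [0.4886, -0.064, 0.2692]
ee_rot: [[-0.112, -0.925, 0.362], [-0.994, 0.104, -0.041], [0.001, -0.365, -0.931]]
wrist_force: [0.6, -0.7, -0.8]
gripper_width: 0.997
gripper_force: 0.0
the job is handed in; nothing more can be done
None
```

I handed the job in at 24.4 s of the 54 s: the lever measures about -0.04 rad (off), and both spares stand fully down in pockets 2 and 4, caps outwards; the hand-in returned no verdict.

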